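# Screw the lid onto the dry-storage canister

## Robot

A 7-joint arm with a two-finger parallel gripper is mounted at the origin on a cart in front of the work surface, level with it; the furniture and walls round the work are solid. World frame = base frame: x ahead of the robot, y to its left, z up, the work surface at z = 0. Lengths are in m, angles in rad, forces in N, time in s.
With the tool pointing down it reaches from about 0.425 to 0.925 m from the base axis. Payload 6.8 kg.
Tool frame: the origin (TCP) lies on the centre line of the jaws, within the pads' length; the fingertips stand 19 mm ahead of it and the grasp point (between the pads) is the TCP (tcp_to_tips is the distance from the TCP to the fingertips, in m); x points along the fingers, y is the direction in which the jaws open and shut, and the axes are right-handed (so a half turn about x gives the same grasp; the last joint's range is limited). The gripper opens to 85 mm and grips with 20 to 120 N. Pads are 22 mm wide; open, the fingers measure 114 mm over their backs; the gripper's body (76 mm by 85 mm) begins 54 mm behind the grasp point. The pads swing forward as they close: fully open they stand 13 mm farther back than shut.
Start: joints at [1.102, 0.477, 0.022, 1.555, -0.011, 1.109, -0.083], TCP at [0.238, -0.632, 0.25] pointing down, gripper open.
Joint ranges: [-2.96, 2.96], [-0.34, 2.1], [-1.41, 1.46], [0.24, 2.44], [-1.37, 4.51], [0.17, 1.92], [-2.96, 2.96]. Speed limits (rad/s): [2.39, 2.39, 3.14, 3.14, 3.14, 3.14, 3.14].

## Interface

Orientations are given as a unit quaternion [w, x, y, z].
In Python, from station import get_obs, read_camera, hand_in, spot_in, cut_out, tcp_to_tips gives the robot as it stands.
- The arm moves only by the shell command python3 -m jog 'ROWS' [FORCE]. ROWS is JSON, a list of rows, each an object of numbers: "gripper": the closure, from 0 (fully open) to 1 (shut); "dx", "dy", "dz": the shift along the world's x, y, z in m; "rx", "ry", "rz": the turn, a rotation vector about the world's x, y, z in degrees. In form: [{"gripper": .., "dx": .., "dy": .., "dz": .., "rx": .., "ry": .., "rz": ..}, ...]. A call has 1 to 10 rows; each row is the pose to reach, as a shift and turn from the pose commanded when the call began; what a row does not reach only later rows make up. A row lasts 1/10 s, in which the tool goes at most 50 mm and 8.59 degrees, less where a joint would pass 70% of its speed; a pose out of reach is approached as far as the arm can. A call with a gripper value outside its range is refused whole. The fingers move at their own pace and stop on an object; FORCE is the grip in N (left out, the last holds). Time passes only in rows, so rows that repeat a pose let the fingers close. It gives the time, the measured TCP pose, the force and the opening at its end, in the units of the state.
- get_obs(): the state, without advancing time (a new reading comes with each control period).
- read_camera(name): name is "scene" or "top" or "wrist"; returns a dict with "pixels" (384x512x3 uint8, blue, green, red), "range_z" (384x512 float32, m along the optical axis (not along the pixel's ray), 0 where there is no reading), "camera_matrix" (3x3 intrinsics, pixels), "cam_to_world" (4x4, takes a point from camera to world coordinates). Camera axes: x right, y down, z forward; pixel columns grow to the right and rows downward; lengths in m; the calibration is good to about 2 mm. The wrist camera is an equidistant fisheye: a pixel r from the principal point sees the ray r / f radians off the axis. A picture is of the moment at which its call begins.
- hand_in(): hands the job in, once; it reports no verdict.
Trained networks look in the newest picture that a camera, given by its name, has taken for a name from the list of things; names that differ only in an ending like _2 or _b are one class to them, and where a whole thing is asked for, a point or a joint stands for the part that bears it (a point fixed in the world has none). Each returns a list of dicts, best first, with "conf" (0 to 1); they miss things now and then, are a little off and sometimes report something else, mostly with a low value. They report only what shows in the picture. A call takes as long as a camera call. They do not tell look-alikes from the thing itself.
- spot_in(camera, label): "box" ([centre column, centre row, width, height] in pixels, round what is visible of it).
- cut_out(camera, label): "mask" (384x512 bool, what is visible of it) and "box" ([centre column, centre row, width, height] in pixels, round what is visible of it).
The state is a dict: "t": time; "q": joint angles; "joint_vel": joint speeds; "joint_torque": joint torques, N m; "eef_pos": TCP position; "tool_rot": TCP orientation; "contact_force": force on the tool from outside, world axes, zero at the start; "torque": the same for the moment, N m; "gripper_width": opening from 0.0 (shut) to 1.0 (fully open).
Only numpy, scipy, OpenCV 4.12 (cv2) and the standard library are available. Lean on these libraries where they do the work, as an engineer would, in place of code of your own. Each camera call takes 0.05 s, during which the arm holds its last target. There are 200 camera calls.

## Task

Close the storage canister: put its lid on the neck and screw it fully home. The thread has hidden starts, and turned forward from the wrong place the lid only jams high up, so turn it backward (anticlockwise from above) until it drops a little, then forward. Let go of the lid and leave the things around it where they are.

Things in the scene. Friction and masses are not known exactly. Their poses are not given: they have to be found in the camera images.
- lid: Grey plastic screw lid, rim down on the bench: 84 mm across, 34 mm high, an upright grip bar on top; 0.11 to 0.22 kg. Origin: centre of the rim's underside; z up. Hollow below; four inward lugs at the rim, on +x, +y, -x and -y; it passes over a 60 mm neck with 1.5 mm play all round.
- lid_grip (a point): Point on the lid's grip bar, 52 mm above the lid's origin. The bar is 64 mm long (along the lid's x), 18 mm thick (along y), with flat upright sides, from 34 to 64 mm above the lid's origin.
- canister: Aluminium canister bolted to the bench; cannot move. Foot 114 mm across, barrel 90 mm, shoulder 66 mm high; open threaded neck above, 60 mm across, up to 97 mm high, tapered to 52 mm over its last 6 mm so that a lid 3 mm off centre slips on. Origin: centre of the foot's underside, z up on the neck's axis. Its yaw says nothing of the thread.
- canister_top (a point): Point on the neck's axis, 81 mm above the bench: the lid's origin when it rests on top of the thread, not started (at times 6 mm higher, on the ribs, or by luck already at canister_start). Once it sits square, turn backward (anticlockwise from above), at most 80 degrees, pushing down lightly: it drops 8 mm at a start. Turned forward here it jams on a rib; above 2 N m the neck just slips round with it.
- canister_start (a point): Point on the neck's axis, 73 mm above the bench: the lid's origin after it dropped into a thread start; backward it then stops against a rib within 19 degrees (if it jams there before it has dropped, ease it forward a little). Four equal starts, 90 degrees apart; their angle is unknown and differs each time. A lid gripped tight does not drop by its weight: push down lightly (3 to 8 N) or hold it loosely.
- canister_seat (a point): Point on the neck's axis, 68 mm above the bench: the lid's origin when fully home. Right-hand thread, clockwise from above tightens: from canister_start the lid turns 12 to 31 degrees level, goes down 5 mm in the next 36 degrees, then 6 degrees level to a hard stop, 54 to 73 degrees in all.
- tip_cleaner: Bystander: round black tip-cleaner pot with metal wool, 64 mm across, 37 mm high, standing loose; origin at its underside.
- flush_cutter: Bystander: flush cutter with black handles, 112 x 43 x 11 mm, lying loose; origin at its underside.
- marker_black: Bystander: marker pen, 126 x 11 x 13 mm, lying loose; origin at its underside.
Mind the look-alikes: they are no part of the job. What is shaped like the lid but blue or brown is not meant.

How it is judged:
By the outcome, as a careful person would: the job done as asked, in the order asked, and still so for the second after the job is handed in, with the robot touching nothing.
It also fails if it takes over 64 s, if anything falls off the work surface, if the arm or the gripper's body presses on something with over 40 N, if the wrist force passes 120 N, or if a joint passes its speed limit or range.

## Working session

There is one attempt and no reset: what is moved stays moved. The work goes in short steps, Python scripts to look and compute and a shell command to move; the robot and the scene stay as the last step left them, time stands still between calls to the robot, and variables do not carry over. Pictures are saved under pics/ and viewed, about 8 in all and at most 12, crops included, and the job is handed in when it is done.

```bash
ls; mkdir -p pics
cat > h.py <<'E'
import numpy as np, cv2
from station import *
def pts(c):
    K=c["camera_matrix"];z=c["range_z"];v,u=np.mgrid[:384,:512]
    P=np.stack([(u-K[0,2])/K[0,0]*z,(v-K[1,2])/K[1,1]*z,z],-1)
    return P@c["cam_to_world"][:3,:3].T+c["cam_to_world"][:3,3]
E
python3 - <<'E'
from h import *
ims=[]
for n in("top","scene"):
    c=read_camera(n);P=pts(c);im=c["pixels"].copy()
    for l in("lid","canister","tip_cleaner","flush_cutter","marker_black"):
        for d in cut_out(n,l):
            m=d["mask"]&(c["range_z"]>0)
            if m.sum()<5: continue
            p=P[m];zt=np.percentile(p[:,2],95)
            q=p[p[:,2]>zt-.006]
            print(n,l,round(d["conf"],2),np.round(d["box"]),"med",np.median(p,0).round(3),"ztop",zt.round(3),"top",q.mean(0).round(3), "bgr",np.median(c["pixels"][m],0))
    cv2.imwrite(f"pics/{n}0.png",cv2.resize(im,(780,585)))
print(get_obs())
E
```

```text
pics
top lid 0.95 [208. 201.  34.  34.] med [0.483 0.078 0.035] ztop 0.065 top [0.485 0.081 0.064] bgr [120. 116. 117.]
top lid 0.69 [156. 198.  37.  34.] med [0.495 0.206 0.035] ztop 0.065 top [0.499 0.21  0.064] bgr [178.  91.  46.]
top lid 0.62 [258. 233.  32.  31.] med [ 0.394 -0.057  0.035] ztop 0.065 top [ 0.395 -0.056  0.064] bgr [ 36.  65. 106.]
top canister 0.83 [319. 186.  42.  30.] med [ 0.524 -0.218  0.057] ztop 0.097 top [ 0.527 -0.222  0.096] bgr [157. 158. 160.]
top tip_cleaner 0.71 [252. 170.  26.  26.] med [ 0.566 -0.041  0.027] ztop 0.037 top [ 0.563 -0.04   0.035] bgr [59. 78. 85.]
top flush_cutter 0.57 [386. 188.  18.  41.] med [ 0.508 -0.413  0.009] ztop 0.012 top [ 0.513 -0.411  0.01 ] bgr [81. 84. 88.]
top marker_black 0.67 [387. 189.  11.  42.] med [ 0.519 -0.418  0.009] ztop 0.012 top [ 0.517 -0.413  0.01 ] bgr [67.5 68.  70.5]
top marker_black 0.48 [123. 183.   6.  45.] med [0.547 0.312 0.01 ] ztop 0.014 top [0.547 0.313 0.011] bgr [110.  116.  120.5]
top marker_black 0.17 [208. 200.  32.  32.] med [0.483 0.077 0.035] ztop 0.065 top [0.485 0.081 0.064] bgr [
[... 1037 characters left out ...]
': array([ 1.1019023 ,  0.4769629 ,  0.02240069,  1.55538993, -0.01151872,
        1.10929221, -0.08308608]), 'joint_vel': array([ 3.27370624e-03,  3.50016323e-04,  2.22815148e-04,  8.57374640e-04,
        1.23472086e-03,  3.96049192e-05, -8.77760785e-06]), 'joint_torque': array([-7.24176352e-04, -5.96008873e+01,  1.60526678e+00, -2.81418586e+01,
        1.24010249e-02,  1.84904566e-03,  1.50337449e-06]), 'eef_pos': array([ 0.23830657, -0.63156015,  0.25033707]), 'tool_rot': array([ 0.12688681,  0.69565082,  0.12684046, -0.69561567]), 'contact_force': array([ 0.18995857, -0.03698504,  0.33858222]), 'torque': array([-0.00788636,  0.04345546,  0.08024027]), 'gripper_width': 1.0007730240972492}
```

Run:
```python
from h import *
from scipy.spatial.transform import Rotation as R
from scipy.optimize import least_squares
c=read_camera("top");P=pts(c)
print("cam",c["cam_to_world"][:3,3],c["camera_matrix"][0,0],tcp_to_tips)
def sel(x,y,r,z0,z1):
    m=(np.hypot(P[...,0]-x,P[...,1]-y)<r)&(P[...,2]>z0)&(P[...,2]<z1)&(c["range_z"]>0); return P[m]
b=sel(.485,.081,.06,.058,.07)[:,:2]
r=cv2.minAreaRect((b*1000).astype(np.float32));print("bar",len(b),r,b.mean(0))
_,_,V=np.linalg.svd(b-b.mean(0));print("ang",np.degrees(np.arctan2(V[0,1],V[0,0])))
l=sel(.485,.08,.06,.028,.04)[:,:2];print("lid top circ",cv2.minEnclosingCircle((l*1000).astype(np.float32)))
for z0,z1 in((.088,.1),(.06,.07)):
    n=sel(.527,-.222,.075,z0,z1)[:,:2]
    print("can",z0,len(n),cv2.minEnclosingCircle((n*1000).astype(np.float32)),n.mean(0))
M=R.from_quat(np.roll(get_obs()["tool_rot"],-1)).as_matrix();print(M.round(3))
im=c["pixels"][120:290,90:440];cv2.imwrite("pics/a.png",cv2.resize(im,None,fx=2.2,fy=2.2))
```

```text
cam [ 0.36534708 -0.05378424  1.04420784] 383.0422012737266 0.019
bar 165 ((485.9839782714844, 81.12600708007812), (62.95556640625, 17.909412384033203), 23.298906326293945) [0.48612314 0.08096383]
ang -156.32645490374202
lid top circ ((485.87286376953125, 81.15292358398438), 42.58468246459961)
can 0.088 176 ((529.6852416992188, -224.7755584716797), 36.662574768066406) [ 0.52675499 -0.22215196]
can 0.06 131 ((528.7739868164062, -224.89959716796875), 43.95475387573242) [ 0.51716791 -0.21413316]
[[ 0.     0.353 -0.936]
 [-0.    -0.936 -0.353]
 [-1.     0.    -0.   ]]
```

View pics/a.png

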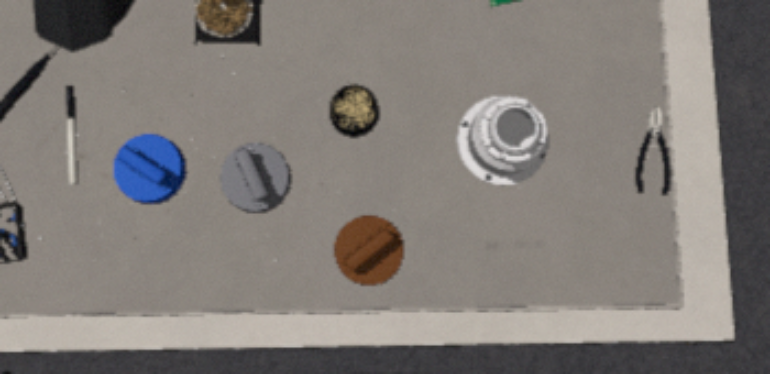

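The view shows the grey lid at (255,177), the blue and brown look-alikes at (150,168) and (370,250), and the canister at (505,140). The bar's size and position fit what is given. On the way to the lid I'll stop above the canister for a closer look.

```bash
python3 -m jog '[{"dx":0.025,"dy":0.038,"dz":0.005},{"dx":0.052,"dy":0.077,"dz":0.01},{"dx":0.078,"dy":0.115,"dz":0.02},{"dx":0.105,"dy":0.154,"dz":0.03},{"dx":0.132,"dy":0.194,"dz":0.04},{"dx":0.16,"dy":0.234,"dz":0.05},{"dx":0.186,"dy":0.273,"dz":0.05},{"dx":0.212,"dy":0.312,"dz":0.05},{"dx":0.235,"dy":0.345,"dz":0.05},{"dx":0.235,"dy":0.345,"dz":0.05}]'
cat >> h.py <<'E'
def wpts(c):
    K=c["camera_matrix"];z=c["range_z"];v,u=np.mgrid[:384,:512]
    a=(u-K[0,2])/K[0,0];b=(v-K[1,2])/K[1,1];r=np.hypot(a,b)+1e-9
    s=np.tan(np.minimum(r,1.5))/r
    P=np.stack([a*s*z,b*s*z,z],-1)
    return P@c["cam_to_world"][:3,:3].T+c["cam_to_world"][:3,3]
def circ(p,r0):
    from scipy.optimize import least_squares
    f=least_squares(lambda x:np.hypot(p[:,0]-x[0],p[:,1]-x[1])-x[2],[*p[:,:2].mean(0),r0],loss="soft_l1",f_scale=.001)
    return f.x.round(4),round(float(np.sqrt(np.mean(f.fun**2))),4)
E
cat > can.py <<'E'
from h import *
import sys
c=read_camera("wrist");P=wpts(c);print("cam",c["cam_to_world"].round(3))
ok=c["range_z"]>0
d=np.hypot(P[...,0]-.528,P[...,1]+.223)
for z0,z1,ra,rb,r0 in((.072,.089,.026,.036,.03),(.094,.1,0,.035,.025),(.02,.06,.038,.055,.045)):
    m=ok&(d<rb)&(d>ra)&(P[...,2]>z0)&(P[...,2]<z1)
    p=P[m];print(z0,len(p),circ(p,r0) if len(p)>20 else "", cv2.minEnclosingCircle((p[:,:2]*1000).astype(np.float32)) if len(p)>20 else "")
cv2.imwrite(f"pics/{sys.argv[1]}.png",c["pixels"])
E
python3 can.py w1
```

```text
cam [[ 0.353 -0.904 -0.242  0.299]
 [-0.936 -0.341 -0.092 -0.609]
 [ 0.001  0.259 -0.966  0.375]
 [ 0.     0.     0.     1.   ]]
0.072 0  
0.094 0  
0.02 0  $[0]: bad value
```

View pics/w1.png

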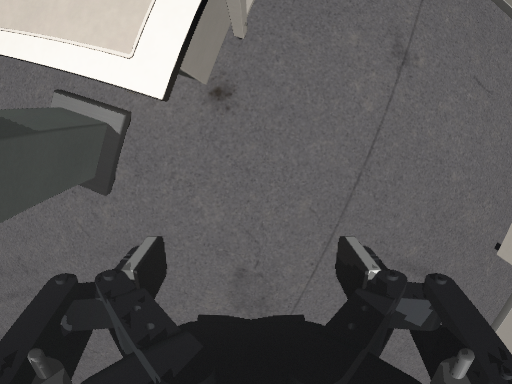

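The rows were refused, so I'll fill in every key. The picture shows only the floor beside the bench and the open fingers.

```bash
python3 -m jog '[{"gripper":0,"dx":0.025,"dy":0.038,"dz":0.005,"rx":0,"ry":0,"rz":0},{"gripper":0,"dx":0.052,"dy":0.077,"dz":0.01,"rx":0,"ry":0,"rz":0},{"gripper":0,"dx":0.078,"dy":0.115,"dz":0.02,"rx":0,"ry":0,"rz":0},{"gripper":0,"dx":0.105,"dy":0.154,"dz":0.03,"rx":0,"ry":0,"rz":0},{"gripper":0,"dx":0.132,"dy":0.194,"dz":0.04,"rx":0,"ry":0,"rz":0},{"gripper":0,"dx":0.16,"dy":0.234,"dz":0.05,"rx":0,"ry":0,"rz":0},{"gripper":0,"dx":0.186,"dy":0.273,"dz":0.05,"rx":0,"ry":0,"rz":0},{"gripper":0,"dx":0.212,"dy":0.312,"dz":0.05,"rx":0,"ry":0,"rz":0},{"gripper":0,"dx":0.235,"dy":0.345,"dz":0.05,"rx":0,"ry":0,"rz":0},{"gripper":0,"dx":0.235,"dy":0.345,"dz":0.05,"rx":0,"ry":0,"rz":0}]' && python3 can.py w2
```

```text
t: 1.7
eef_pos: [0.4773, -0.28, 0.3007]
tool_rot: [0.13, 0.696, 0.131, -0.694]
contact_force: [-0.2, -0.6, 0.1]
gripper_width: 1.002
cam [[ 0.362 -0.901 -0.238  0.538]
 [-0.932 -0.351 -0.092 -0.257]
 [-0.001  0.256 -0.967  0.425]
 [ 0.     0.     0.     1.   ]]
0.072 744 (array([ 0.5294, -0.2231,  0.0332]), 0.0018) ((527.989013671875, -223.00592041015625), 35.98907470703125)
0.094 648 (array([ 0.5307, -0.2241,  0.0256]), 0.0016) ((530.9740600585938, -224.0403289794922), 28.905309677124023)
0.02 389 (array([ 0.5308, -0.224 ,  0.0432]), 0.0009) ((530.6900024414062, -224.2833709716797), 44.979209899902344)
```

```bash
python3 -m jog '[{"gripper":0,"dx":0,"dy":0.045,"dz":0,"rx":0,"ry":0,"rz":1},{"gripper":0,"dx":0,"dy":0.09,"dz":0,"rx":0,"ry":0,"rz":2.8},{"gripper":0,"dx":0,"dy":0.135,"dz":0,"rx":0,"ry":0,"rz":2.8},{"gripper":0,"dx":0.002,"dy":0.18,"dz":0,"rx":0,"ry":0,"rz":2.8},{"gripper":0,"dx":0.005,"dy":0.225,"dz":-0.01,"rx":0,"ry":0,"rz":2.8},{"gripper":0,"dx":0.007,"dy":0.27,"dz":-0.03,"rx":0,"ry":0,"rz":2.8},{"gripper":0,"dx":0.01,"dy":0.31,"dz":-0.05,"rx":0,"ry":0,"rz":2.8},{"gripper":0,"dx":0.011,"dy":0.345,"dz":-0.08,"rx":0,"ry":0,"rz":2.8},{"gripper":0,"dx":0.011,"dy":0.365,"dz":-0.12,"rx":0,"ry":0,"rz":2.8},{"gripper":0,"dx":0.011,"dy":0.365,"dz":-0.12,"rx":0,"ry":0,"rz":2.8}]'
cat > lid.py <<'E'
from h import *
import sys
from scipy.spatial.transform import Rotation as R
c=read_camera("wrist");P=wpts(c);ok=c["range_z"]>0
d=np.hypot(P[...,0]-.486,P[...,1]-.081)
for z0,z1 in((.058,.07),(.028,.04)):
    p=P[ok&(d<.05)&(P[...,2]>z0)&(P[...,2]<z1)][:,:2]
    print(z0,len(p),cv2.minAreaRect((p*1000).astype(np.float32)),cv2.minEnclosingCircle((p*1000).astype(np.float32)),p.mean(0))
o=get_obs();M=R.from_quat(np.roll(o["tool_rot"],-1)).as_matrix()
print(o["eef_pos"].round(4),"tool y ang",np.degrees(np.arctan2(M[1,1],M[0,1])),"tilt",M[:,0].round(4),"q",o["q"].round(3))
cv2.imwrite(f"pics/{sys.argv[1]}.png",c["pixels"])
E
python3 lid.py l1
```

```text
t: 2.75
eef_pos: [0.4812, 0.0796, 0.1762]
tool_rot: [-0.145, -0.689, -0.145, 0.695]
contact_force: [-1.7, -1.2, -0.1]
gripper_width: 1.002
0.058 1591 ((487.21405029296875, 83.0055160522461), (63.61463165283203, 17.91333770751953), 23.201669692993164) ((487.2035217285156, 82.65389251708984), 32.09247589111328) [0.48856101 0.08358028]
0.028 4665 ((488.29254150390625, 82.30479431152344), (82.90925598144531, 84.65189361572266), 23.722013473510742) ((486.9449462890625, 82.7794189453125), 43.30464553833008) [0.49022027 0.08374005]
[0.4828 0.078  0.1785] tool y ang -66.4474960509713 tilt [-0.0049 -0.001  -1.    ] q [ 0.076  0.296 -0.425  2.036  0.161  0.846 -1.6  ]
```

View pics/l1.png

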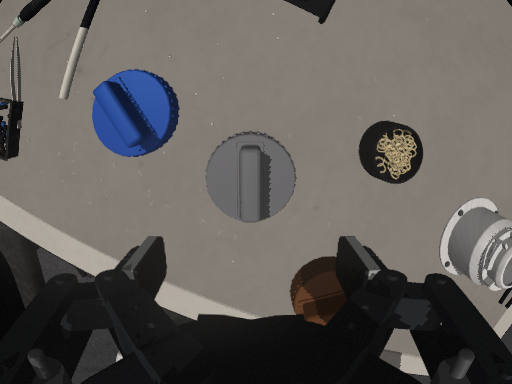

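The grey lid is at (250,177) in this view, between the jaws and lined up with them, with the canister at right. Wrist and top cameras agree within 2 mm, so I'll descend and grip.

```bash
python3 -m jog '[{"gripper":0,"dx":0.002,"dy":0.003,"dz":-0.03,"rx":0,"ry":0,"rz":0},{"gripper":0,"dx":0.003,"dy":0.004,"dz":-0.07,"rx":0,"ry":0,"rz":0},{"gripper":0,"dx":0.003,"dy":0.004,"dz":-0.105,"rx":0,"ry":0,"rz":0},{"gripper":0,"dx":0.003,"dy":0.004,"dz":-0.124,"rx":0,"ry":0,"rz":0},{"gripper":0,"dx":0.003,"dy":0.004,"dz":-0.124,"rx":0,"ry":0,"rz":0},{"gripper":1,"dx":0.003,"dy":0.004,"dz":-0.124,"rx":0,"ry":0,"rz":0},{"gripper":1,"dx":0.003,"dy":0.004,"dz":-0.124,"rx":0,"ry":0,"rz":0},{"gripper":1,"dx":0.003,"dy":0.004,"dz":-0.124,"rx":0,"ry":0,"rz":0},{"gripper":1,"dx":0.003,"dy":0.004,"dz":-0.124,"rx":0,"ry":0,"rz":0},{"gripper":1,"dx":0.003,"dy":0.004,"dz":-0.124,"rx":0,"ry":0,"rz":0}]' 80
python3 -m jog '[{"gripper":1,"dx":0,"dy":0,"dz":0,"rx":0,"ry":0,"rz":0},{"gripper":1,"dx":0,"dy":0,"dz":0,"rx":0,"ry":0,"rz":0}]'
python3 -c "
from station import *
print(get_obs())"
```

```text
t: 3.8
eef_pos: [0.4879, 0.0825, 0.0573]
tool_rot: [0.144, 0.693, 0.144, -0.692]
contact_force: [-0.7, -0.0, 5.6]
gripper_width: 0.195
t: 4.0
eef_pos: [0.4879, 0.0824, 0.0573]
tool_rot: [0.144, 0.693, 0.144, -0.692]
contact_force: [-1.3, -1.3, 7.8]
gripper_width: 0.196
{'t': 4.0, 'q': array([-0.00434602,  0.4949018 , -0.35349552,  2.10684389,  0.30300286,
        0.58603447, -1.73416496]), 'joint_vel': array([-4.22732612e-05, -7.19711620e-04, -1.13632419e-04, -4.44139321e-04,
       -8.47835370e-04,  2.53785530e-03,  4.29011468e-04]), 'joint_torque': array([-3.81893367e-01, -4.45529008e+01, -3.14958215e+00, -1.57294571e+01,
        4.35530290e-02, -5.21240048e-01,  3.82953091e-03]), 'eef_pos': array([0.48791906, 0.08244572, 0.05729387]), 'tool_rot': array([ 0.14395263,  0.69280814,  0.14362036, -0.69185816]), 'contact_force': array([-1.30151596, -1.34233451,  7.78717071]), 'torque': array([-0.11085155,  0.26759556, -0.00359489]), 'gripper_width': 0.19624032379414225}
```

```bash
python3 -m jog '[{"gripper":1,"dx":0,"dy":0,"dz":0.03,"rx":0,"ry":0,"rz":0},{"gripper":1,"dx":0,"dy":0,"dz":0.07,"rx":0,"ry":0,"rz":0},{"gripper":1,"dx":0.0,"dy":-0.02,"dz":0.105,"rx":0,"ry":0,"rz":0},{"gripper":1,"dx":0.008,"dy":-0.06,"dz":0.125,"rx":0,"ry":0,"rz":0},{"gripper":1,"dx":0.015,"dy":-0.105,"dz":0.13,"rx":0,"ry":0,"rz":0},{"gripper":1,"dx":0.022,"dy":-0.15,"dz":0.13,"rx":0,"ry":0,"rz":0},{"gripper":1,"dx":0.03,"dy":-0.195,"dz":0.13,"rx":0,"ry":0,"rz":0},{"gripper":1,"dx":0.037,"dy":-0.24,"dz":0.13,"rx":0,"ry":0,"rz":0},{"gripper":1,"dx":0.041,"dy":-0.28,"dz":0.13,"rx":0,"ry":0,"rz":0},{"gripper":1,"dx":0.043,"dy":-0.3065,"dz":0.13,"rx":0,"ry":0,"rz":0}]'
python3 -m jog '[{"gripper":1,"dx":0,"dy":0,"dz":0,"rx":0,"ry":0,"rz":0},{"gripper":1,"dx":0,"dy":0,"dz":0,"rx":0,"ry":0,"rz":0},{"gripper":1,"dx":0,"dy":0,"dz":0,"rx":0,"ry":0,"rz":0}]'
cat > chk.py <<'E'
from h import *
import sys
from scipy.spatial.transform import Rotation as R
o=get_obs();M=R.from_quat(np.roll(o["tool_rot"],-1)).as_matrix()
print(o["eef_pos"].round(4),"yaw",np.degrees(np.arctan2(M[1,1],M[0,1])).round(2),"tilt",M[:2,0].round(4),"F",o["contact_force"].round(1),"T",o["torque"].round(2),"q7",o["q"][6].round(2),o["gripper_width"].round(3))
if len(sys.argv)>1:
    ims=[]
    for n in("scene","top"):
        c=read_camera(n);d=cut_out(n,"canister");b=d[0]["box"] if d else (283,158,0,0)
        x,y=int(b[0]),int(b[1]);w=50
        y=max(y,w);x=max(x,w)
        ims.append(cv2.resize(c["pixels"][y-w:y+w,x-w:x+w],(390,390),interpolation=cv2.INTER_CUBIC))
        P=pts(c)
    m=(np.hypot(P[...,0]-.53,P[...,1]+.224)<.06)&(c["range_z"]>0)
    h,e=np.histogram(P[m][:,2],bins=np.arange(.05,.25,.005));print("top z hist",dict(zip((e[:-1]*1000).astype(int),h)))
    cv2.imwrite(f"pics/{sys.argv[1]}.png",np.hstack(ims))
E
python3 chk.py p1
```

```text
t: 5.0
eef_pos: [0.5296, -0.2278, 0.1862]
tool_rot: [-0.143, -0.692, -0.142, 0.693]
contact_force: [0.7, 1.3, -1.1]
gripper_width: 0.192
t: 5.3
eef_pos: [0.5303, -0.2225, 0.1862]
tool_rot: [-0.144, -0.692, -0.145, 0.692]
contact_force: [0.0, -0.3, -2.6]
gripper_width: 0.195Traceback (most recent call last):
  File "chk.py", line 5, in <module>
    print(o["eef_pos"].round(4),"yaw",np.degrees(np.arctan2(M[1,1],M[0,1])).round(2),"tilt",M[:2,0].round(4),"F",o["contact_force"].round(1),"T",o["torque"].round(2),"q7",o["q"][6].round(2),o["gripper_width"].round(3))
                                                                                                                                                                                              ^^^^^^^^^^^^^^^^^^^^^^^^
AttributeError: 'float' object has no attribute 'round'
```

```bash
sed -i 's/,o\["gripper_width"\].round(3)/,round(o["gripper_width"],3)/' chk.py; python3 -m jog '[{"gripper":1,"dx":0.0005,"dy":-0.0015,"dz":-0.01,"rx":0,"ry":0,"rz":0},{"gripper":1,"dx":0.0005,"dy":-0.0015,"dz":-0.02,"rx":0,"ry":0,"rz":0},{"gripper":1,"dx":0.0005,"dy":-0.0015,"dz":-0.027,"rx":0,"ry":0,"rz":0},{"gripper":1,"dx":0.0005,"dy":-0.0015,"dz":-0.027,"rx":0,"ry":0,"rz":0}]';python3 chk.py p1
```

```text
t: 5.7
eef_pos: [0.5298, -0.2249, 0.1576]
tool_rot: [-0.143, -0.691, -0.145, 0.693]
contact_force: [0.2, -0.3, -2.1]
gripper_width: 0.196
[ 0.5298 -0.2249  0.1576] yaw -66.49 tilt [-0.0028  0.0011] F [ 0.2 -0.3 -2.1] T [ 0.05 -0.03  0.04] q7 -1.01 0.196
top z hist {np.int64(50): np.int64(13), np.int64(55): np.int64(73), np.int64(60): np.int64(56), np.int64(65): np.int64(20), np.int64(69): np.int64(12), np.int64(74): np.int64(3), np.int64(79): np.int64(4), np.int64(84): np.int64(0), np.int64(89): np.int64(0), np.int64(94): np.int64(1), np.int64(99): np.int64(2), np.int64(104): np.int64(12), np.int64(109): np.int64(8), np.int64(114): np.int64(15), np.int64(119): np.int64(15), np.int64(124): np.int64(11), np.int64(129): np.int64(80), np.int64(134): np.int64(191), np.int64(139): np.int64(16), np.int64(144): np.int64(8), np.int64(149): np.int64(10), np.int64(154): np.int64(8), np.int64(159): np.int64(25), np.int64(164): np.int64(26), np.int64(169): np.int64(0), np.int64(174): np.int64(1), np.int64(179): np.int64(0), np.int64(184): np.int64(6), np.int64(189): np.int64(6), np.int64(194): np.int64(12), np.int64(199): np.int64(4), np.int64(204): np.int64(7), np.int64(209): np.int64(7), np.int64(214): np.int64(5), np.int64(219): np.int64(2), np.int64(224): np.int64(14), np.int64(229): np.int64(15), np.int64(234): np.int64(46), np.int64(239): np.int64(20)}
```

View pics/p1.png

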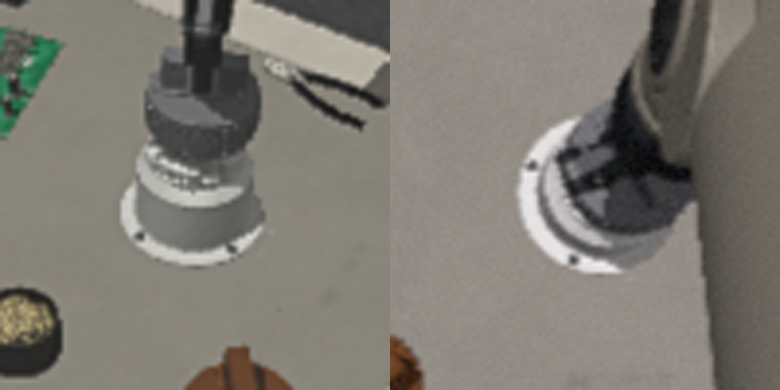

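The lid hangs just above the neck, centred to within a few mm in both views. Next I'll lower it while watching the force.

```bash
python3 -m jog '[{"gripper":1,"dx":0.001,"dy":0.0005,"dz":-0.004,"rx":0,"ry":0,"rz":0},{"gripper":1,"dx":0.001,"dy":0.0005,"dz":-0.008,"rx":0,"ry":0,"rz":0},{"gripper":1,"dx":0.001,"dy":0.0005,"dz":-0.012,"rx":0,"ry":0,"rz":0},{"gripper":1,"dx":0.001,"dy":0.0005,"dz":-0.012,"rx":0,"ry":0,"rz":0}]';python3 chk.py
```

```text
t: 6.3
eef_pos: [0.5313, -0.2248, 0.1465]
tool_rot: [-0.144, -0.692, -0.144, 0.693]
contact_force: [-1.6, 0.6, -1.6]
gripper_width: 0.194
[ 0.5313 -0.2248  0.1465] yaw -66.53 tilt [-0.0012  0.0005] F [-1.6  0.6 -1.6] T [ 0.07  0.04 -0.02] q7 -1.02 0.194
```

```bash
python3 -m jog '[{"gripper":1,"dx":0,"dy":0,"dz":-0.003,"rx":0,"ry":0,"rz":0},{"gripper":1,"dx":0,"dy":0,"dz":-0.006,"rx":0,"ry":0,"rz":0},{"gripper":1,"dx":0,"dy":0,"dz":-0.008,"rx":0,"ry":0,"rz":0},{"gripper":1,"dx":0,"dy":0,"dz":-0.009,"rx":0,"ry":0,"rz":0},{"gripper":1,"dx":0,"dy":0,"dz":-0.009,"rx":0,"ry":0,"rz":0}]';python3 chk.py
```

```text
t: 6.8
eef_pos: [0.5319, -0.225, 0.1389]
tool_rot: [0.144, 0.692, 0.144, -0.692]
contact_force: [-2.3, 1.8, 4.3]
gripper_width: 0.194
[ 0.5319 -0.225   0.1389] yaw -66.53 tilt [ 0.0001 -0.    ] F [-2.3  1.8  4.3] T [0.58 0.47 0.02] q7 -1.02 0.194
```

Seated at 81 mm and pressing lightly. Turning backward.

```bash
python3 -m jog '[{"gripper":1,"dx":-0.0007,"dy":0.0005,"dz":-0.0003,"rx":0,"ry":0,"rz":5},{"gripper":1,"dx":-0.0007,"dy":0.0005,"dz":-0.0003,"rx":0,"ry":0,"rz":10},{"gripper":1,"dx":-0.0007,"dy":0.0005,"dz":-0.0003,"rx":0,"ry":0,"rz":15},{"gripper":1,"dx":-0.0007,"dy":0.0005,"dz":-0.0003,"rx":0,"ry":0,"rz":15}]';python3 chk.py
```

```text
t: 7.2
eef_pos: [0.5313, -0.2243, 0.1381]
tool_rot: [0.233, 0.668, 0.233, -0.667]
contact_force: [-0.3, 2.1, 0.6]
gripper_width: 0.197
[ 0.5313 -0.2243  0.1381] yaw -51.48 tilt [0.0004 0.0005] F [-0.3  2.1  0.6] T [0.53 0.05 0.06] q7 -0.79 0.197
```

```bash
python3 -m jog '[{"gripper":1,"dx":0,"dy":0.0003,"dz":-0.001,"rx":0,"ry":0,"rz":5},{"gripper":1,"dx":0,"dy":0.0003,"dz":-0.001,"rx":0,"ry":0,"rz":10},{"gripper":1,"dx":0,"dy":0.0003,"dz":-0.001,"rx":0,"ry":0,"rz":15},{"gripper":1,"dx":0,"dy":0.0003,"dz":-0.001,"rx":0,"ry":0,"rz":15}]';python3 chk.py
```

```text
t: 7.6
eef_pos: [0.5309, -0.2241, 0.1368]
tool_rot: [-0.317, -0.632, -0.318, 0.632]
contact_force: [-0.8, 2.4, -1.2]
gripper_width: 0.197
[ 0.5309 -0.2241  0.1368] yaw -36.61 tilt [-0.0004  0.0005] F [-0.8  2.4 -1.2] T [ 0.35 -0.   -0.04] q7 -0.57 0.197
```

```bash
python3 -m jog '[{"gripper":1,"dx":0,"dy":0.0003,"dz":-0.001,"rx":0,"ry":0,"rz":0},{"gripper":1,"dx":0,"dy":0.0003,"dz":-0.002,"rx":0,"ry":0,"rz":0},{"gripper":1,"dx":0,"dy":0.0003,"dz":-0.002,"rx":0,"ry":0,"rz":0}]';python3 chk.py
```

```text
t: 7.9
eef_pos: [0.531, -0.224, 0.1348]
tool_rot: [-0.318, -0.632, -0.318, 0.632]
contact_force: [-0.1, 2.0, -2.0]
gripper_width: 0.192
[ 0.531  -0.224   0.1348] yaw -36.61 tilt [-0.0003 -0.0001] F [-0.1  2.  -2. ] T [ 0.29 -0.05  0.04] q7 -0.57 0.192
```

It is dropping freely into a start, so I'll keep lowering to 73 mm (TCP about 0.130).

```bash
python3 -m jog '[{"gripper":1,"dx":0,"dy":0.0003,"dz":-0.0015,"rx":0,"ry":0,"rz":0},{"gripper":1,"dx":0,"dy":0.0003,"dz":-0.003,"rx":0,"ry":0,"rz":0},{"gripper":1,"dx":0,"dy":0.0003,"dz":-0.0045,"rx":0,"ry":0,"rz":0},{"gripper":1,"dx":0,"dy":0.0003,"dz":-0.0055,"rx":0,"ry":0,"rz":0},{"gripper":1,"dx":0,"dy":0.0003,"dz":-0.0055,"rx":0,"ry":0,"rz":0}]';python3 chk.py
```

```text
t: 8.4
eef_pos: [0.5311, -0.2239, 0.1303]
tool_rot: [-0.318, -0.632, -0.318, 0.632]
contact_force: [-3.2, 1.5, 6.6]
gripper_width: 0.195
[ 0.5311 -0.2239  0.1303] yaw -36.56 tilt [ 0.     -0.0006] F [-3.2  1.5  6.6] T [ 0.35  0.65 -0.08] q7 -0.57 0.195
```

At 73 mm, in a thread start. Turning forward.

```bash
python3 -m jog '[{"gripper":1,"dx":-0.0004,"dy":0.0002,"dz":0,"rx":0,"ry":0,"rz":-4},{"gripper":1,"dx":-0.0004,"dy":0.0002,"dz":0,"rx":0,"ry":0,"rz":-8},{"gripper":1,"dx":-0.0004,"dy":0.0002,"dz":0,"rx":0,"ry":0,"rz":-12},{"gripper":1,"dx":-0.0004,"dy":0.0002,"dz":0,"rx":0,"ry":0,"rz":-16},{"gripper":1,"dx":-0.0004,"dy":0.0002,"dz":0,"rx":0,"ry":0,"rz":-20},{"gripper":1,"dx":-0.0004,"dy":0.0002,"dz":0,"rx":0,"ry":0,"rz":-20}]';python3 chk.py
```

```text
t: 9.0
eef_pos: [0.5314, -0.2238, 0.1303]
tool_rot: [0.204, 0.678, 0.203, -0.677]
contact_force: [0.0, -0.7, 4.8]
gripper_width: 0.194
[ 0.5314 -0.2238  0.1303] yaw -56.59 tilt [ 0.0015 -0.001 ] F [ 0.  -0.7  4.8] T [ 0.09  0.06 -0.08] q7 -0.87 0.194
```

```bash
python3 -m jog '[{"gripper":1,"dx":0,"dy":0,"dz":0,"rx":0,"ry":0,"rz":-4},{"gripper":1,"dx":0,"dy":0,"dz":-0.0003,"rx":0,"ry":0,"rz":-8},{"gripper":1,"dx":0,"dy":0,"dz":-0.0007,"rx":0,"ry":0,"rz":-12},{"gripper":1,"dx":0,"dy":0,"dz":-0.001,"rx":0,"ry":0,"rz":-16},{"gripper":1,"dx":0,"dy":0,"dz":-0.001,"rx":0,"ry":0,"rz":-16}]';python3 chk.py
```

```text
t: 9.5
eef_pos: [0.5312, -0.2239, 0.129]
tool_rot: [0.108, 0.699, 0.107, -0.698]
contact_force: [0.2, -0.4, 4.8]
gripper_width: 0.194
[ 0.5312 -0.2239  0.129 ] yaw -72.5 tilt [ 0.0012 -0.0008] F [ 0.2 -0.4  4.8] T [-0.08 -0.01 -0.17] q7 -1.12 0.194
```

```bash
python3 -m jog '[{"gripper":1,"dx":0,"dy":0,"dz":-0.0006,"rx":0,"ry":0,"rz":-4},{"gripper":1,"dx":0,"dy":0,"dz":-0.0011,"rx":0,"ry":0,"rz":-8},{"gripper":1,"dx":0,"dy":0,"dz":-0.0017,"rx":0,"ry":0,"rz":-12},{"gripper":1,"dx":0,"dy":0,"dz":-0.0022,"rx":0,"ry":0,"rz":-16},{"gripper":1,"dx":0,"dy":0,"dz":-0.0028,"rx":0,"ry":0,"rz":-20},{"gripper":1,"dx":0,"dy":0,"dz":-0.0028,"rx":0,"ry":0,"rz":-20}]';python3 chk.py
```

```text
t: 10.1
eef_pos: [0.5313, -0.2237, 0.1263]
tool_rot: [-0.015, 0.707, -0.015, -0.707]
contact_force: [0.1, -0.0, 5.9]
gripper_width: 0.194
[ 0.5313 -0.2237  0.1263] yaw -92.46 tilt [ 0.0012 -0.0006] F [ 0.1 -0.   5.9] T [ 0.06  0.04 -0.28] q7 -1.42 0.194
```

```bash
python3 -m jog '[{"gripper":1,"dx":0,"dy":0,"dz":-0.0005,"rx":0,"ry":0,"rz":-4},{"gripper":1,"dx":0,"dy":0,"dz":-0.001,"rx":0,"ry":0,"rz":-8},{"gripper":1,"dx":0,"dy":0,"dz":-0.001,"rx":0,"ry":0,"rz":-11},{"gripper":1,"dx":0,"dy":0,"dz":-0.001,"rx":0,"ry":0,"rz":-11}]';python3 chk.py
```

```text
t: 10.5
eef_pos: [0.5313, -0.2237, 0.1253]
tool_rot: [-0.082, 0.703, -0.083, -0.702]
contact_force: [0.2, -0.6, 6.0]
gripper_width: 0.192
[ 0.5313 -0.2237  0.1253] yaw -103.41 tilt [ 0.0013 -0.0006] F [ 0.2 -0.6  6. ] T [ 0.07 -0.03 -0.11] q7 -1.59 0.192
```

Down at 68 mm. Continuing in small steps to the hard stop.

```bash
for i in 1 2; do python3 -m jog '[{"gripper":1,"dx":0,"dy":0,"dz":0,"rx":0,"ry":0,"rz":-1.5},{"gripper":1,"dx":0,"dy":0,"dz":0,"rx":0,"ry":0,"rz":-3},{"gripper":1,"dx":0,"dy":0,"dz":0,"rx":0,"ry":0,"rz":-3}]' >/dev/null;python3 chk.py; done
```

```text
[ 0.5314 -0.2237  0.1253] yaw -106.33 tilt [ 0.0014 -0.0007] F [ 0.9 -1.4  5.4] T [0.01 0.05 0.06] q7 -1.63 0.193
[ 0.5313 -0.2237  0.1253] yaw -109.03 tilt [ 0.0009 -0.002 ] F [-0.3 -1.8  5.4] T [-0.28  0.14  1.75] q7 -1.67 0.199
```

Hard stop reached: 1.75 N m at 72.5° and 68 mm. I'll take the load off, let go and retreat.

```bash
python3 -m jog '[{"gripper":1,"dx":0,"dy":0,"dz":0.001,"rx":0,"ry":0,"rz":0.3},{"gripper":0,"dx":0,"dy":0,"dz":0.001,"rx":0,"ry":0,"rz":0.3},{"gripper":0,"dx":0,"dy":0,"dz":0.001,"rx":0,"ry":0,"rz":0.3},{"gripper":0,"dx":0,"dy":0,"dz":0.001,"rx":0,"ry":0,"rz":0.3},{"gripper":0,"dx":0,"dy":0,"dz":0.001,"rx":0,"ry":0,"rz":0.3},{"gripper":0,"dx":0,"dy":0,"dz":0.02,"rx":0,"ry":0,"rz":0.3},{"gripper":0,"dx":0,"dy":0,"dz":0.06,"rx":0,"ry":0,"rz":0.3},{"gripper":0,"dx":0,"dy":0,"dz":0.10,"rx":0,"ry":0,"rz":0.3},{"gripper":0,"dx":0,"dy":0,"dz":0.14,"rx":0,"ry":0,"rz":0.3},{"gripper":0,"dx":0,"dy":0,"dz":0.15,"rx":0,"ry":0,"rz":0.3}]'
python3 -m jog '[{"gripper":0,"dx":0,"dy":0.05,"dz":0,"rx":0,"ry":0,"rz":0},{"gripper":0,"dx":0,"dy":0.09,"dz":0,"rx":0,"ry":0,"rz":0},{"gripper":0,"dx":0,"dy":0.10,"dz":0,"rx":0,"ry":0,"rz":0},{"gripper":0,"dx":0,"dy":0.10,"dz":0,"rx":0,"ry":0,"rz":0}]'
python3 chk.py e1
python3 - <<'E'
from h import *
for n in("wrist","top","scene"):
    c=read_camera(n);P=wpts(c) if n=="wrist" else pts(c)
    d=np.hypot(P[...,0]-.5305,P[...,1]+.2243);ok=c["range_z"]>0
    for a,b in((.124,.14),(.095,.108)):
        p=P[ok&(d<.05)&(P[...,2]>a)&(P[...,2]<b)]
        if len(p)>10: print(n,len(p),np.median(p,0).round(4),cv2.minAreaRect((p[:,:2]*1000).astype(np.float32)))
E
```

```text
t: 12.1
eef_pos: [0.5328, -0.2241, 0.2798]
tool_rot: [-0.118, 0.7, -0.119, -0.694]
contact_force: [-0.2, -0.5, -0.4]
gripper_width: 0.999
t: 12.5
eef_pos: [0.5306, -0.1213, 0.2744]
tool_rot: [0.117, -0.697, 0.117, 0.698]
contact_force: [-0.6, 0.6, 0.5]
gripper_width: 0.997
[ 0.5306 -0.1213  0.2744] yaw -109.0 tilt [-0.0005  0.0006] F [-0.6  0.6  0.5] T [-0.05 -0.04  0.04] q7 -1.83 0.997
top z hist {np.int64(50): np.int64(0), np.int64(55): np.int64(0), np.int64(60): np.int64(0), np.int64(65): np.int64(0), np.int64(69): np.int64(0), np.int64(74): np.int64(0), np.int64(79): np.int64(0), np.int64(84): np.int64(0), np.int64(89): np.int64(0), np.int64(94): np.int64(0), np.int64(99): np.int64(0), np.int64(104): np.int64(0), np.int64(109): np.int64(0), np.int64(114): np.int64(0), np.int64(119): np.int64(0), np.int64(124): np.int64(0), np.int64(129): np.int64(0), np.int64(134): np.int64(0), np.int64(139): np.int64(0), np.int64(144): np.int64(0), np.int64(149): np.int64(0), np.int64(154): np.int64(0), np.int64(159): np.int64(0), np.int64(164): np.int64(0), np.int64(169): np.int64(0), np.int64(
[... 229 characters left out ...]
 np.int64(0), np.int64(219): np.int64(0), np.int64(224): np.int64(0), np.int64(229): np.int64(0), np.int64(234): np.int64(0), np.int64(239): np.int64(0)}
wrist 1250 [ 0.5321 -0.2224  0.1321] ((530.8797607421875, -223.6702117919922), (18.57752799987793, 63.46426773071289), 73.74942016601562)
wrist 3320 [ 0.5353 -0.2115  0.1027] ((531.1181640625, -222.8244171142578), (84.23846435546875, 84.33890533447266), 84.78370666503906)
scene 117 [ 0.5284 -0.2196  0.1301] ((528.6031494140625, -221.54922485351562), (20.96057891845703, 64.01241302490234), 75.2672119140625)
scene 318 [ 0.5242 -0.2075  0.1012] ((525.197021484375, -219.38449096679688), (84.31581115722656, 77.09122467041016), 49.38169860839844)
```

View pics/e1.png

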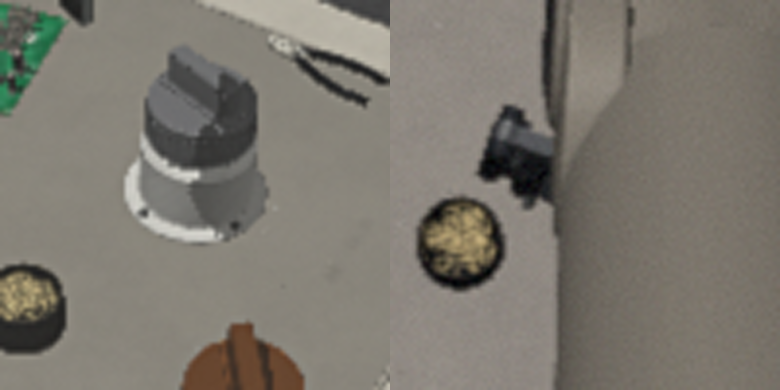

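The scene view shows the lid square on the canister at (200,110), released, with the bystanders undisturbed. The bar's yaw puts the lid at about −106.3°. That matches the expected stop (end of descent at about −99.7°, plus 6°), so the last 2.7° of tool turn was only bar twisting in the pads against the stop.

```bash
python3 -c "
from station import *
print(hand_in())"
```

```text
the job is handed in; nothing more can be done
None
```

The canister is closed: I put the grey lid on the neck, screwed it down to the hard stop, let go and handed the job in at about 13 s.

- **Thread start:** the lid sat square at 81 mm. I turned it backward about 30° until it dropped to 73 mm.
- **Screwing home:** turned forward, it went down to 68 mm and reached the stop at about 70°, with 1.75 N m on the wrist.
- **Forces:** the contact readings between moves stayed under 10 N.

**Last checks:**
- **Lid position:** the wrist camera showed the lid level, with its centre within about 1 mm of the neck axis. It put the lid top at 102.7 mm, against 102 mm expected.
- **Turn angle:** the tool turned 2.7° farther than the lid, because the bar twisted in the pads against the stop.
- **Scene camera:** it read 2 to 5 mm off the wrist camera, probably because its view is coarse and partly one-sided.
- **Top camera:** the arm blocked its view of the lid at the end, so it gave no check.
- **Things around it:** the tip cleaner, the cutter and the brown look-alike looked unmoved in the final view. I did not look at the marker or the blue look-alike again, but nothing passed near them after the lid was lifted.

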